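# Walk the die block round to the bench fence

### The job

The heavy die block on the jeweller's bench lies skew, more or less end-on to the steel fence. Without gripping or lifting it, push its corners in turn with the fingertips to walk it round, clear of the fence, until a long side (either one) faces the fence squarely; only then push it up so that this whole side sits flush against the fence. Do not let it touch the fence while it is still skew, keep it flat on the bench, do not shift any of the other things, and leave it there untouched.

Things in the scene. Friction and masses are not known exactly. Their poses are not given: they have to be found in the camera images.
- die_block: loose plain aluminium slab, about 1 kg: 92 mm along its x, 130 along its y (long sides at x = +-46 mm), 36 high, flat round marks on top. Too wide to grasp. Slides with dry friction (4 to 12 N) and stays where left. Origin at the centre of its underside. Starts with its long sides 50 to 90 degrees off parallel to the fence, its centre 135 to 155 mm before the fence's front face
- fence: fixed straight steel bar, 240 mm long along its y, 20 mm thick, 24 mm high, screwed to the bench through two low feet behind it. Origin at the middle of the lower edge of its front face; its x axis points away from the robot's side, so the front face is the plane x = 0 and the block lies at negative x; the bar ends at y = +120 and -120 mm
- punch_big: doming punch: steel pin 62 mm tall, 24 mm thick, standing upright beside the right (-y) end of the fence; origin at the centre of its foot. Leave it alone
- punch_small: smaller doming punch: steel pin 55 mm tall, 18 mm thick, standing beside the left (+y) end of the fence; origin at the centre of its foot. Leave it alone
- hammer: bench hammer, 180 mm long, lying behind the fence; origin on the table under it, x along its length to the head. Leave it alone
- stone_tray: white open tray of stones, 100 x 150 x 18 mm, to the left of the work; origin under its centre. Leave it alone
- stone_jar: closed glass jar, 60 mm thick, 75 mm tall, to the right of the work; origin under its centre. Leave it alone
- ink_pot: black square pot, 34 x 34 x 36 mm, to the front left of the work; origin under its centre. Leave it alone
- brush: brush 170 mm long, lying to the front right; origin on the table under it, x along its length. Leave it alone
- cabochon: dark round polished stone, 23 mm wide, 9 mm high, lying on the table to the left of the block; origin under its centre. Leave it alone

How it is judged:
By the outcome, as a careful person would: the job done as asked, in the order asked, and still so for the second after the job is handed in, with the robot touching nothing.
It also fails if it takes over 72 s, if anything falls off the work surface, if the arm or the gripper's body presses on something with over 40 N, if the wrist force passes 120 N, or if a joint passes its speed limit or range.

### The arm

A 6-joint arm with a two-finger parallel gripper is mounted at the origin on the work surface. World frame = base frame: x ahead of the robot, y to its left, z up, the work surface at z = 0. Lengths are in m, angles in rad, forces in N, time in s.
With the tool pointing down it reaches from about 0.275 to 1 m from the base axis. Payload 8.4 kg.
Tool frame: the origin (TCP) lies on the front face of the gripper's body, between the roots of the fingers; the fingertips stand robot.tips_ahead ahead of it and the grasp point (between the pads) lies 54 mm ahead of it (robot.tips_ahead is the distance from the TCP to the fingertips, in m); z points along the fingers, y is the direction in which the jaws open and shut (so a half turn about z gives the same grasp; the last joint's range is limited). The gripper opens to 85 mm and grips with 20 to 120 N. Pads are 22 mm wide; open, the fingers measure 114 mm over their backs; the gripper's body (76 mm by 85 mm) begins 54 mm behind the grasp point. The pads swing forward as they close: fully open they stand 13 mm farther back than shut.
Start: joints at [-1.208, 0.353, 1.633, -0, 1.155, -0.002], TCP at [0.223, -0.584, 0.304] pointing down, gripper open.
Joint ranges: [-2.63, 2.63], [-0.92, 2.1], [0.06, 2.66], [-1.3, 4.44], [0, 2.69], [-3.02, 3.02]. Speed limits (rad/s): [2.22, 2.22, 2.79, 3.14, 3.14, 3.14].

### API

Orientations are given as a rotation vector (axis times angle).
In Python, from plant import robot gives the robot as it stands.
- The arm moves only by the shell command python3 -m inch 'ROWS' [OPENING] [FORCE]. ROWS is JSON, a list of rows, each a list of 2 entries, a list of its own where there are three numbers: the shift along the tool's x, y, z in m, then the turn, a rotation vector about the tool's x, y, z in degrees. A call has 1 to 20 rows; each row is the pose to reach, as a shift and turn from the pose measured when the call began, along the tool's axes at that moment; what a row does not reach only later rows make up. A row lasts 1/12 s, in which the tool goes at most 41.7 mm and 7.16 degrees, less where a joint would pass 70% of its speed; a pose out of reach is approached as far as the arm can. A call with a gripper value outside its range is refused whole. OPENING is the gripper command: -1 is shut, 1 is fully open, values between are in proportion, set as the call begins (- or left out, the last holds). The fingers move at their own pace and stop on an object; FORCE is the grip in N (left out, the last holds). Time passes only in rows, so rows that repeat a pose let the fingers close. It gives the time, the measured TCP pose, the force and the opening at its end, in the units of the state.
- robot.state(): the state, without advancing time (a new reading comes with each control period).
- robot.camera(name): name is "side" or "top"; returns a dict with "image" (420x560x3 uint8, red, green, blue), "vfov" (degrees; the focal length in pixels is half the picture's height over the tangent of half this angle, whatever the lens; pixels are square), "cx", "cy" (the principal point, pixels), "world_to_cam" (4x4, takes a point from world to camera coordinates). Camera axes: x right, y up, looking along -z (the intrinsics and any distortion apply to the point x, -y, -z); pixel columns grow to the right and rows downward; lengths in m; the calibration is good to about 2 mm. A picture is of the moment at which its call begins. There is no depth.
- robot.finish_job(): hands the job in, once; it reports no verdict.
The state is a dict: "clock": time; "joint_pos": joint angles; "joint_vel": joint speeds; "joint_torque": joint torques, N m; "position": TCP position; "tool_rot": TCP orientation; "force": force on the tool from outside, world axes, zero at the start; "ft_torque": the same for the moment, N m; "opening": finger opening in m.
Only numpy, scipy, OpenCV 4.12 (cv2) and the standard library are available. Lean on these libraries where they do the work, as an engineer would, in place of code of your own. Each camera call takes 0.05 s, during which the arm holds its last target. There are 200 camera calls.

## Working session

There is one attempt and no reset: what is moved stays moved. The work goes in short steps, Python scripts to look and compute and a shell command to move; the robot and the scene stay as the last step left them, time stands still between calls to the robot, and variables do not carry over. Pictures are saved under pics/ and viewed, about 8 in all and at most 12, crops included, and the job is handed in when it is done.

```bash
ls; mkdir -p pics; python3 - <<'E'
from plant import robot
import cv2
print(robot.tips_ahead, robot.state())
for n in ("top","side"):
    c=robot.camera(n); cv2.imwrite(f"pics/{n}0.png",c["image"][:,:,::-1])
    print({k:v for k,v in c.items() if k!="image"})
E
```

```text
pics
0.0726 {'clock': 0.0, 'joint_pos': array([-1.20836933e+00,  3.53655019e-01,  1.63415715e+00,  3.31821586e-05,
        1.15521333e+00, -2.39506611e-03]), 'joint_vel': array([-0.0006208 , -0.00052733, -0.00012209,  0.00029438,  0.00046936,
       -0.00114288]), 'joint_torque': array([-1.92266125e-03, -6.05264926e+01, -3.42059970e+01, -3.33877506e-05,
        9.28192574e-03,  4.14215606e-05]), 'position': array([ 0.22286138, -0.58349753,  0.30314748]), 'tool_rot': array([-3.08808323e+00, -5.69611020e-01,  3.55918889e-04]), 'force': array([ 0.22070493, -0.62622798, -0.08623993]), 'ft_torque': array([-0.02100122,  0.04165779,  0.00891298]), 'opening': 0.08550918920546129}
{'vfov': 54.78675444470423, 'cx': 277.159191588211, 'cy': 198.1729065503286, 'world_to_cam': array([[ 0.01968803, -0.99980311,  0.0024762 , -0.00708187],
       [ 0.9821358 ,  0.01980359,  0.18712851, -0.55746483],
       [-0.1871407 , -0.00125223,  0.98233232, -1.00819329],
       [ 0.        ,  0.        ,  0.        ,  1.        ]])}
{'vfov': 52.62048301837364, 'cx': 269.978056118485, 'cy': 216.00487932363072, 'world_to_cam': array([[-0.94066429, -0.33930689, -0.00464024,  0.53742002],
       [ 0.26214547, -0.73529603,  0.6249956 , -0.15667046],
       [-0.21547726,  0.58669463,  0.78061448, -0.90186968],
       [ 0.        ,  0.        ,  0.        ,  1.        ]])}
```

View pics/top0.png

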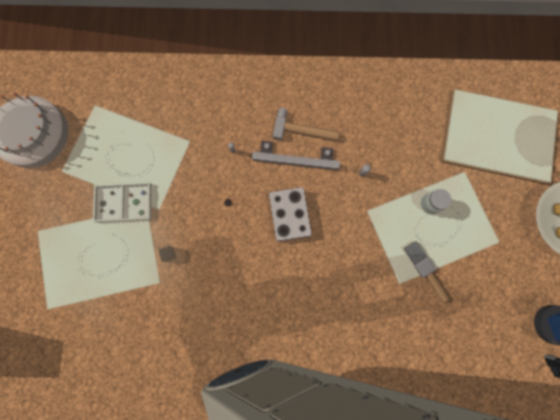

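View pics/side0.png

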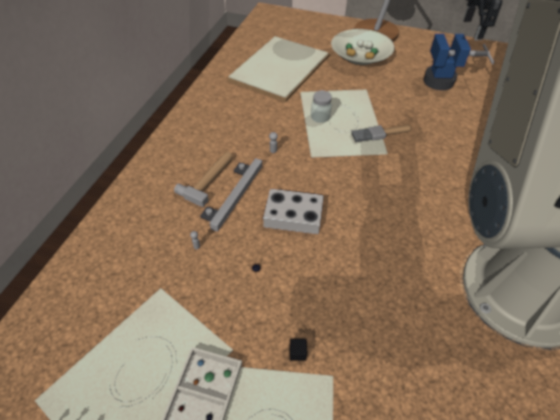

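The top view shows the block at about (290,214), roughly end-on to the fence, which runs (253,156)–(340,165). The cabochon is at (228,202), the punches at (232,147) and (364,170), and the jar at (437,202). The side view shows the same layout. Next I'll measure them.

```bash
cat > h.py <<'E'
import numpy as np, cv2
from plant import robot
from scipy.spatial.transform import Rotation as R
def cam(n):
    c=robot.camera(n); c["f"]=210/np.tan(np.radians(c["vfov"]/2)); return c
def ray(c,px,z):
    px=np.atleast_2d(px).astype(float); W=c["world_to_cam"]; Rm=W[:3,:3]; o=-Rm.T@W[:3,3]
    d=np.c_[(px[:,0]-c["cx"])/c["f"],-(px[:,1]-c["cy"])/c["f"],-np.ones(len(px))]@Rm
    return (o+d*((z-o[2])/d[:,2])[:,None])[:,:2]
def proj(c,p):
    q=np.atleast_2d(p)@c["world_to_cam"][:3,:3].T+c["world_to_cam"][:3,3]
    return np.c_[c["cx"]-c["f"]*q[:,0]/q[:,2],c["cy"]+c["f"]*q[:,1]/q[:,2]]
def show(c,name,box,k):
    x,y,w,h=box; im=c["image"][y:y+h,x:x+w,::-1]
    cv2.imwrite(name,cv2.resize(im,None,fx=k,fy=k,interpolation=cv2.INTER_CUBIC))
def tool():
    s=robot.state(); return s["position"],R.from_rotvec(s["tool_rot"]).as_matrix()
def shift(t):  # world TCP target -> tool shift
    p,M=tool(); return np.round(M.T@(np.array(t)-p),4)
E
python3 - <<'E'
from h import *
a=cam("top");b=cam("side")
im1=cv2.resize(a["image"][130:260,215:385,::-1],None,fx=4.4,fy=4.4,interpolation=cv2.INTER_CUBIC)
cv2.imwrite("pics/t1.png",im1)
hsv=cv2.cvtColor(a["image"],cv2.COLOR_RGB2HSV)
for (u,v) in [(290,214),(282,200),(294,239),(295,160),(228,202),(262,230),(285,222)]: print(u,v,hsv[v,u])
for n,u,z in [("cab",(228,202),.005),("ps",(231,146),.05),("pb",(365,169),.06),("jar",(440,201),.07),("f1",(253,156),.024),("f2",(340,165),.024)]: print(n,ray(a,u,z))
E
```

```text
290 214 [ 13  27 170]
282 200 [ 12  26 166]
294 239 [ 13  93 101]
295 160 [ 10  21 145]
228 202 [ 0 50 56]
262 230 [ 13 123 157]
285 222 [ 12  26 167]
cab [[0.55322226 0.13813473]]
ps [[0.69831055 0.1309629 ]]
pb [[ 0.63905318 -0.22601719]]
jar [[ 0.55523002 -0.41509616]]
f1 [[0.67937875 0.07265158]]
f2 [[ 0.65869855 -0.16585263]]
```

View pics/t1.png

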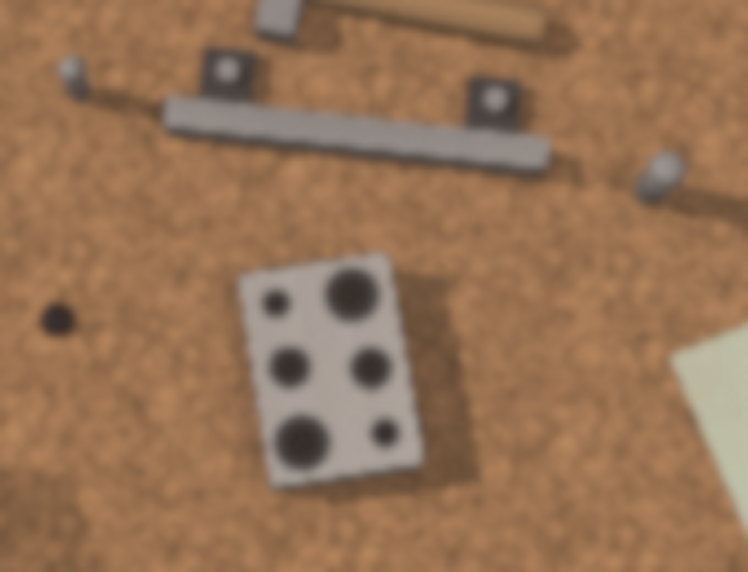

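The enlarged view shows a clean bright top face, with crop corners at about (240,272), (388,255), (423,463) and (273,488). Masking on saturation and value will work.

```bash
cat >> h.py <<'E'
def rect(c,mask_box,z,vmin,pick):
    x,y,w,h=mask_box; k=6
    im=cv2.resize(c["image"][y:y+h,x:x+w],None,fx=k,fy=k,interpolation=cv2.INTER_CUBIC)
    hs=cv2.cvtColor(im,cv2.COLOR_RGB2HSV)
    m=((hs[...,1]<75)&(hs[...,2]>vmin)).astype(np.uint8)
    cs,_=cv2.findContours(m,cv2.RETR_EXTERNAL,cv2.CHAIN_APPROX_NONE)
    ct=max((q for q in cs),key=lambda q: pick(q))
    px=(ct[:,0,:]+.5)/k-.5+[x,y]
    P=ray(c,px,z)
    (cx,cy),(a,b),t=cv2.minAreaRect((P*1000).astype(np.float32))
    if a<b: a,b,t=b,a,t+90      # t: direction of the long axis in world, deg
    return np.array([cx,cy])/1000,(a,b),(t+90)%180-90
def fence(c):
    return rect(c,(240,140,112,40),.024,115,cv2.contourArea)
# fence frame: x away from robot, y left along bar
FO=None
import json,os
if os.path.exists("fence.json"): FO=json.load(open("fence.json"))
def fframe():
    e=np.radians(FO["ang"]); ax=np.array([np.cos(e),np.sin(e)]); return np.array(FO["o"]),ax,np.array([-ax[1],ax[0]])
def toF(p): o,ax,ay=fframe(); d=np.asarray(p)-o; return np.array([d@ax,d@ay])
def toW(q): o,ax,ay=fframe(); return o+q[0]*ax+q[1]*ay
def block(c=None):
    c=c or cam("top"); v=rect(c,(225,155,140,110),.036,120,lambda q:cv2.contourArea(q) if 1e4<cv2.contourArea(q) else 0)
    return v
def corners(ctr,t):  # world corners on nominal size
    t=np.radians(t); l=np.array([np.cos(t),np.sin(t)]); s=np.array([-l[1],l[0]])
    return [ctr+i*.065*l+j*.046*s for i,j in ((1,1),(1,-1),(-1,-1),(-1,1))]
E
python3 - <<'E'
from h import *
c=cam("top"); f=fence(c); b=block(c); print(f,b)
import h
t=f[2]; ay=np.array([np.cos(np.radians(t)),np.sin(np.radians(t))]); ay*=np.sign(ay[1]); ax=np.array([ay[1],-ay[0]])
o=f[0]-ax*.010
json.dump(dict(o=list(o),ang=float(np.degrees(np.arctan2(ax[1],ax[0])))),open("fence.json","w"))
h.FO=json.load(open("fence.json")); print(h.FO)
print("block F",toF(b[0]),"rel",b[2]-h.FO["ang"])
for q in corners(b[0],b[2]): print("corner W",q,"F",toF(q))
p,M=tool(); print(p,M.round(3))
for n,u,z in [("cab",(228,202),.005),("ps",(231,146),.05),("pb",(365,169),.06),("ink",(168,253),.036)]: print(n,toF(ray(c,u,z)[0]))
E
```

```text
(array([ 0.67286176, -0.04392403]), (243.77728271484375, 24.661283493041992), 85.06063079833984) (array([ 0.52078467, -0.0298088 ]), (133.59339904785156, 96.44066619873047), 10.396683692932129)
{'o': [0.6628988916798306, -0.04306301897981223], 'ang': -4.939369201660157}
block F [-0.14272767  0.00096875] rel 15.336052894592285
corner W [0.57641623 0.02716601] F [-0.09220832  0.06252194]
corner W [ 0.59301875 -0.06332352] F [-0.06787617 -0.02620205]
corner W [ 0.46515311 -0.08678361] F [-0.19324702 -0.06058444]
corner W [0.44855058 0.00370592] F [-0.21757918  0.02813955]
[ 0.22292607 -0.58370251  0.30350609] [[ 0.934  0.357 -0.   ]
 [ 0.357 -0.934  0.001]
 [ 0.    -0.001 -1.   ]]
cab [-0.12487074  0.17108153]
ps [0.02029625 0.17642865]
pb [-0.00800453 -0.1843279 ]
ink [-0.27973962  0.30407832]
```

```bash
python3 - <<'E'
from h import *
p,M=tool(); print(toF(p[:2]), shift([*toW([-.203,.08]),.2]))
E
```

```text
[-0.39178905 -0.57651409] [ 0.4561 -0.5085  0.1039]
```

```bash
R='x'; python3 -m inch '[[[0.456,-0.508,0.104],[0,0,25.8]],[[0.456,-0.508,0.104],[0,0,25.8]],[[0.456,-0.508,0.104],[0,0,25.8]],[[0.456,-0.508,0.104],[0,0,25.8]],[[0.456,-0.508,0.104],[0,0,25.8]],[[0.456,-0.508,0.104],[0,0,25.8]],[[0.456,-0.508,0.104],[0,0,25.8]],[[0.456,-0.508,0.104],[0,0,25.8]],[[0.456,-0.508,0.104],[0,0,25.8]],[[0.456,-0.508,0.104],[0,0,25.8]],[[0.456,-0.508,0.104],[0,0,25.8]],[[0.456,-0.508,0.104],[0,0,25.8]],[[0.456,-0.508,0.104],[0,0,25.8]],[[0.456,-0.508,0.104],[0,0,25.8]],[[0.456,-0.508,0.104],[0,0,25.8]],[[0.456,-0.508,0.104],[0,0,25.8]],[[0.456,-0.508,0.104],[0,0,25.8]],[[0.456,-0.508,0.104],[0,0,25.8]],[[0.456,-0.508,0.104],[0,0,25.8]],[[0.456,-0.508,0.104],[0,0,25.8]]]' -1 40
cat >> h.py <<'E'
def where():
    p,M=tool(); s=robot.state()
    print("t %.2f"%s["clock"],"tcpF",toF(p[:2]).round(4),"z",round(p[2],4),"yawF",round(np.degrees(np.arctan2(M[1,0],M[0,0]))-FO["ang"],2),"tilt",M[:,2].round(3),"F",s["force"].round(1),"open",round(s["opening"],4))
E
python3 -c "
from h import *
where(); print(shift([*toW([-.203,.08]),.088]))
show(cam('side'),'pics/s1.png',(160,100,280,200),2.8)"
```

```text
clock: 1.92
position: [0.4673, 0.0533, 0.1998]
tool_rot: [-3.139, 0.133, 0.001]
force: [1.0, -0.5, 0.0]
opening: -0.0001
t 1.92 tcpF [-0.2032  0.0792] z 0.1998 yawF 0.08 tilt [-0.001  0.    -1.   ] F [ 1.  -0.5  0. ] open -0.0001
[ 0.0003 -0.0008  0.1118]
```

View pics/s1.png

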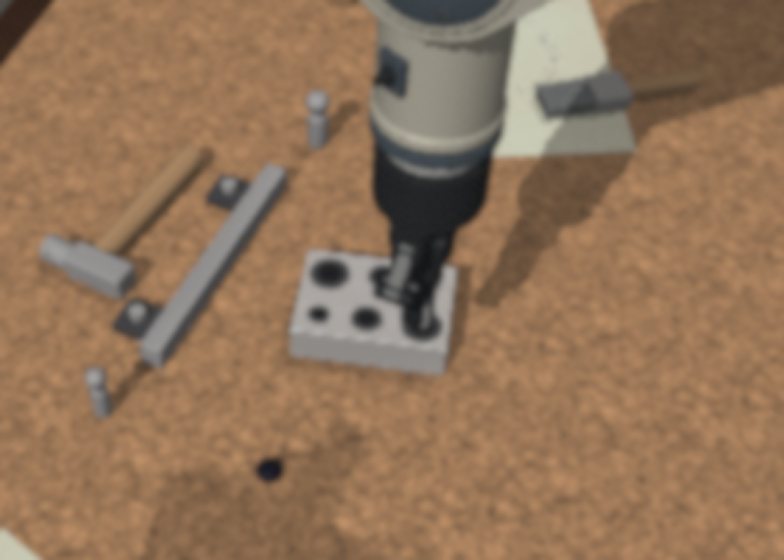

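The side view shows the shut fingertips at crop (422,328), over the near-left corner and pointing down. I'll lower them beside the block and make the first push.

```bash
python3 -m inch '[[[0,0,0.04],[0,0,0]],[[0,0,0.08],[0,0,0]],[[0,0,0.112],[0,0,0]],[[0,0,0.112],[0,0,0]],[[0,0,0.112],[0,0,0]]]'
python3 -c "
from h import *
where(); print(block()); p,M=tool(); 
for n in ('side','top'):
  c=cam(n); print(proj(c,p-[0,0,.0726])); cv2.imwrite('pics/d_%s.png'%n,c['image'][:,:,::-1])
a=cv2.imread('pics/d_side.png')[150:290,220:400]; b=cv2.imread('pics/d_top.png')[140:280,200:380]
cv2.imwrite('pics/d.png',cv2.resize(np.hstack([a,b]),None,fx=2.2,fy=2.2,interpolation=cv2.INTER_CUBIC))"
```

```text
clock: 2.38
position: [0.4659, 0.0518, 0.0873]
tool_rot: [3.138, -0.137, -0.007]
force: [0.7, 0.4, 0.5]
opening: -0.0002
t 2.38 tcpF [-0.2044  0.0776] z 0.0873 yawF -0.07 tilt [-0.005 -0.    -1.   ] F [0.7 0.4 0.5] open -0.0002
(array([0.48276413, 0.02430819]), (217.5786895751953, 206.6153106689453), -81.45133972167969)
[[305.46604436 243.64976416]]
[[258.41619691 233.65342529]]
```

View pics/d.png

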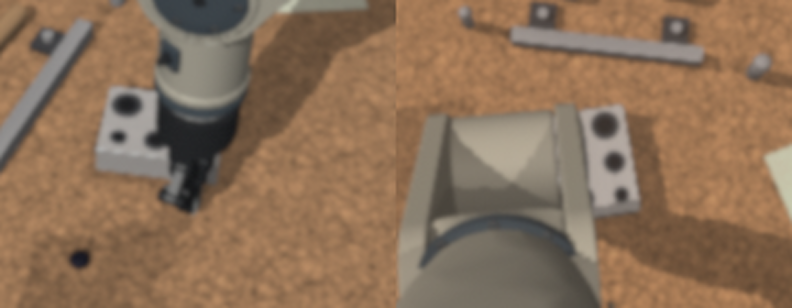

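The fingertip is at the bench, left of the near end, and lands at about (302,243) in the side view, which matches the projection. Now I'll push toward −y.

```bash
python3 -m inch '[[[0,0.015,0],[0,0,0]],[[0,0.024,0],[0,0,0]],[[0,0.031,0],[0,0,0]],[[0,0.038,0],[0,0,0]],[[0,0.045,0],[0,0,0]],[[0,0.052,0],[0,0,0]],[[0,0.059,0],[0,0,0]],[[0,0.066,0],[0,0,0]],[[0,0.073,0],[0,0,0]],[[0,0.079,0],[0,0,0]],[[0,0.083,0],[0,0,0]],[[0,0.086,0],[0,0,0]],[[0,0.086,0],[0,0,0]]]'
python3 -c "
from h import *
where()"
python3 -m inch '[[[0,-0.012,0],[0,0,0]],[[-0.02,-0.02,-0.05],[0,0,0]],[[-0.05,-0.02,-0.09],[0,0,0]],[[-0.09,-0.02,-0.12],[0,0,0]],[[-0.13,-0.02,-0.13],[0,0,0]],[[-0.13,-0.02,-0.13],[0,0,0]]]'
python3 -c "
from h import *
where(); c=cam('top'); b=block(c); print(b,b[2]-FO['ang'],toF(b[0])); show(c,'pics/e.png',(200,130,220,160),3)"
```

```text
clock: 3.62
position: [0.461, -0.0336, 0.0899]
tool_rot: [-3.138, 0.137, -0.004]
force: [-1.1, 0.4, 0.3]
opening: -0.0001
t 3.62 tcpF [-0.202 -0.008] z 0.0899 yawF -0.05 tilt [ 0.003  0.    -1.   ] F [-1.1  0.4  0.3] open -0.0001
clock: 4.12
position: [0.3303, -0.0023, 0.2206]
tool_rot: [-3.138, 0.136, -0.004]
force: [0.5, 1.1, -0.1]
opening: 0.0001
t 4.12 tcpF [-0.3349  0.0119] z 0.2206 yawF -0.03 tilt [ 0.002  0.    -1.   ] F [ 0.5  1.1 -0.1] open 0.0001
(array([ 0.52764075, -0.05362918]), (133.54022216796875, 97.69986724853516), 40.3992805480957) 45.33864974975586 [-0.13384608 -0.02217285]
```

View pics/e.png

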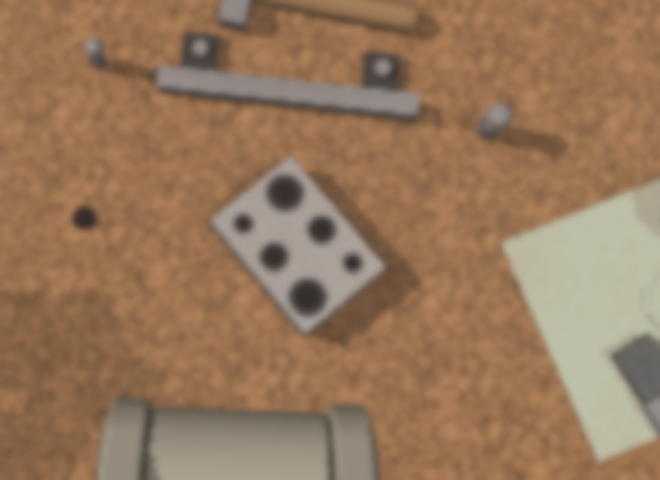

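The block has turned to 45° with its centre at F(−134,−22) mm, and nothing else has moved. Next I'll push the far end from the fence side, away from the fence.

```bash
python3 -m inch '[[[0.04,0.01,0],[0,0,0]],[[0.08,0.02,0],[0,0,0]],[[0.12,0.03,0],[0,0,0]],[[0.16,0.04,0],[0,0,0]],[[0.2,0.05,0],[0,0,0]],[[0.24,0.054,0],[0,0,0]],[[0.275,0.054,0],[0,0,0]],[[0.292,0.054,0],[0,0,0]],[[0.292,0.054,0.01],[0,0,0]],[[0.292,0.054,0.05],[0,0,0]],[[0.292,0.054,0.09],[0,0,0]],[[0.292,0.054,0.12],[0,0,0]],[[0.292,0.054,0.133],[0,0,0]],[[0.292,0.054,0.133],[0,0,0]]]'
python3 -c "
from h import *
where()"
```

```text
clock: 5.33
position: [0.6104, -0.0809, 0.0846]
tool_rot: [-3.138, 0.136, 0.01]
force: [-1.2, 0.9, 0.5]
opening: -0.0001
t 5.33 tcpF [-0.0491 -0.0422] z 0.0846 yawF -0.02 tilt [-0.006  0.001 -1.   ] F [-1.2  0.9  0.5] open -0.0001
```

```bash
python3 -m inch '[[[-0.004,-0.006,0],[0,0,0]],[[-0.009,-0.012,0],[0,0,0]],[[-0.012,-0.018,0],[0,0,0]],[[-0.016,-0.024,0],[0,0,0]],[[-0.019,-0.031,0],[0,0,0]],[[-0.023,-0.038,0],[0,0,0]],[[-0.026,-0.045,0],[0,0,0]],[[-0.03,-0.052,0],[0,0,0]],[[-0.034,-0.058,0],[0,0,0]],[[-0.037,-0.063,0],[0,0,0]],[[-0.038,-0.064,0],[0,0,0]]]'
python3 -c "
from h import *
where()"
python3 -m inch '[[[0.01,0,0],[0,0,0]],[[0.012,0,-0.03],[0,0,0]],[[0.012,0,-0.07],[0,0,0]],[[0.0,0,-0.11],[0,0,0]],[[-0.04,0,-0.13],[0,0,0]],[[-0.08,0,-0.14],[0,0,0]],[[-0.12,0,-0.14],[0,0,0]],[[-0.16,0,-0.14],[0,0,0]],[[-0.2,0,-0.14],[0,0,0]],[[-0.24,0,-0.14],[0,0,0]],[[-0.27,0,-0.14],[0,0,0]],[[-0.28,0,-0.14],[0,0,0]]]'
python3 -c "
from h import *
where(); c=cam('top'); b=block(c); print(b,b[2]-FO['ang'],toF(b[0]));print(fence(c))"
```

```text
clock: 6.25
position: [0.5777, -0.0128, 0.0849]
tool_rot: [-3.138, 0.135, 0.01]
force: [2.8, -2.6, 1.1]
opening: 0.0004
t 6.25 tcpF [-0.0875  0.0228] z 0.0849 yawF 0.01 tilt [-0.006  0.001 -1.   ] F [ 2.8 -2.6  1.1] open 0.0004
clock: 7.25
position: [0.2946, 0.0112, 0.2257]
tool_rot: [-3.138, 0.135, 0.019]
force: [-0.8, 0.2, -0.0]
opening: -0.0
t 7.25 tcpF [-0.3716  0.0223] z 0.2257 yawF -0.0 tilt [-0.012  0.001 -1.   ] F [-0.8  0.2 -0. ] open -0.0
(array([ 0.50944714, -0.03591505]), (133.6000213623047, 95.61271667480469), 75.34215545654297) 80.28152465820312 [-0.15349734 -0.00609101]
(array([ 0.67287897, -0.0439977 ]), (243.2325897216797, 24.657793045043945), 85.07312774658203)
```

The block is at 80.3° with its centre at F(−153,−6) mm. I'll open the fingers and use both tips on the rear long side. The right tip will touch first and square it up, still about 100 mm clear of the fence.

```bash
python3 -m inch '[[[0.03,0.01,0.02],[0,0,0]],[[0.06,0.02,0.04],[0,0,0]],[[0.09,0.028,0.06],[0,0,0]],[[0.11,0.028,0.08],[0,0,0]],[[0.122,0.028,0.1],[0,0,0]],[[0.126,0.028,0.13],[0,0,0]],[[0.126,0.028,0.15],[0,0,0]],[[0.126,0.028,0.153],[0,0,0]],[[0.126,0.028,0.153],[0,0,0]]]' 1
python3 -c "
from h import *
where();c=cam('side');show(c,'pics/g.png',(200,120,240,170),3)"
```

```text
clock: 8.05
position: [0.4168, -0.0274, 0.0702]
tool_rot: [-3.138, 0.136, 0.023]
force: [0.4, -0.5, -0.2]
opening: 0.0852
t 8.05 tcpF [-0.2466 -0.0056] z 0.0702 yawF -0.01 tilt [-0.014  0.002 -1.   ] F [ 0.4 -0.5 -0.2] open 0.0852
```

View pics/g.png

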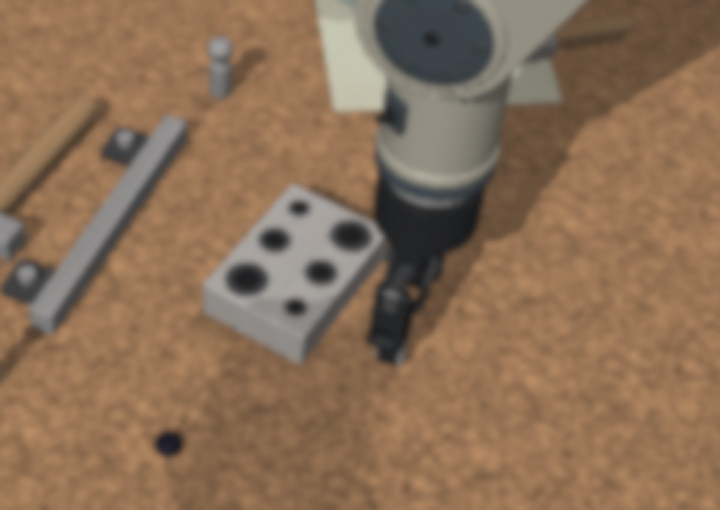

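The open fingers are behind the rear side with a gap, left tip at crop (388,350). I'll push gently.

```bash
python3 -m inch '[[[0.012,0,0],[0,0,0]],[[0.018,0,0],[0,0,0]],[[0.023,0,0],[0,0,0]],[[0.028,0,0],[0,0,0]],[[0.033,0,0],[0,0,0]],[[0.038,0,0],[0,0,0]],[[0.042,0,0],[0,0,0]],[[0.046,0,0],[0,0,0]],[[0.048,0,0],[0,0,0]],[[0.048,0,0],[0,0,0]]]'
python3 -c "
from h import *
where()"
python3 -m inch '[[[-0.02,0,0],[0,0,0]],[[-0.05,0,-0.03],[0,0,0]],[[-0.09,0,-0.07],[0,0,0]],[[-0.12,0,-0.11],[0,0,0]],[[-0.15,0,-0.14],[0,0,0]],[[-0.16,0,-0.14],[0,0,0]]]'
python3 -c "
from h import *
where(); 
for i in range(3):
  c=cam('top'); b=block(c); print(b,b[2]-FO['ang'],toF(b[0]))"
```

```text
clock: 8.93
position: [0.4646, -0.0317, 0.0707]
tool_rot: [-3.138, 0.136, 0.021]
force: [-2.5, -2.3, -0.1]
opening: 0.0855
t 8.93 tcpF [-0.1985 -0.0057] z 0.0707 yawF -0.02 tilt [-0.013  0.001 -1.   ] F [-2.5 -2.3 -0.1] open 0.0855
clock: 9.43
position: [0.3068, -0.0179, 0.2152]
tool_rot: [-3.138, 0.135, 0.015]
force: [1.4, -0.2, 0.5]
opening: 0.0851
t 9.43 tcpF [-0.3569 -0.0056] z 0.2152 yawF -0.0 tilt [-0.01   0.001 -1.   ] F [ 1.4 -0.2  0.5] open 0.0851
(array([ 0.52119202, -0.03265277]), (133.76803588867188, 95.5623550415039), 83.71649932861328) 88.65586853027344 [-0.14207697 -0.00182959]
(array([ 0.5208927 , -0.03269103]), (133.5178680419922, 95.69630432128906), 83.37051391601562) 88.30988311767578 [-0.14237188 -0.00189348]
(array([ 0.52110278, -0.0326435 ]), (133.66580200195312, 95.55941772460938), 83.57649230957031) 88.51586151123047 [-0.14216667 -0.00182804]
```

The block is now about 1.5° off square and 96 mm clear. I'll push on with both tips, stop about 35 mm short, and check with proper edge line fits.

```bash
python3 -m inch '[[[0.03,0,0.03],[0,0,0]],[[0.06,0,0.06],[0,0,0]],[[0.09,0,0.1],[0,0,0]],[[0.11,0,0.135],[0,0,0]],[[0.12,0,0.144],[0,0,0]],[[0.135,0,0.144],[0,0,0]],[[0.149,0,0.144],[0,0,0]],[[0.155,0,0.144],[0,0,0]],[[0.161,0,0.144],[0,0,0]],[[0.168,0,0.144],[0,0,0]],[[0.175,0,0.144],[0,0,0]],[[0.182,0,0.144],[0,0,0]],[[0.189,0,0.144],[0,0,0]],[[0.196,0,0.144],[0,0,0]],[[0.203,0,0.144],[0,0,0]],[[0.209,0,0.144],[0,0,0]],[[0.213,0,0.144],[0,0,0]],[[0.216,0,0.144],[0,0,0]],[[0.216,0,0.144],[0,0,0]]]'
python3 -c "
from h import *
where()"
python3 -m inch '[[[-0.02,0,0],[0,0,0]],[[-0.05,0,-0.03],[0,0,0]],[[-0.09,0,-0.07],[0,0,0]],[[-0.12,0,-0.11],[0,0,0]],[[-0.15,0,-0.14],[0,0,0]],[[-0.19,0,-0.14],[0,0,0]],[[-0.21,0,-0.14],[0,0,0]],[[-0.21,0,-0.14],[0,0,0]]]'
cat >> h.py <<'E'
def edge(c,z,pts,nrm,n=40):
    """fit world line near pts (two world ends on plane z): strongest grey-saturation step along nrm; returns angle deg, mean point"""
    S=cv2.cvtColor(c["image"],cv2.COLOR_RGB2HSV)[...,1].astype(np.float32)
    S=cv2.GaussianBlur(S,(0,0),.8); d=np.arange(-.012,.012,.0003); out=[]
    for t in np.linspace(.1,.9,n):
        q=(1-t)*pts[0]+t*pts[1]; w=q+d[:,None]*nrm
        px=proj(c,np.c_[w,np.full(len(w),z)]).astype(np.float32)
        s=cv2.remap(S,px[:,0][None],px[:,1][None],cv2.INTER_LINEAR)[0]
        out.append(w[np.argmax(np.abs(np.gradient(s)))])
    out=np.array(out,np.float32); vx,vy,x,y=cv2.fitLine(out,cv2.DIST_HUBER,0,.001,.001).ravel()
    return np.degrees(np.arctan(vy/vx)),np.array([x,y])
def check(c):
    ctr,_,t=block(c); K=[np.array(k) for k in corners(ctr,t)]; l=np.array([np.cos(np.radians(t)),np.sin(np.radians(t))])
    nrm=np.array([l[1],-l[0]])*np.sign(l[1]); o,ax,ay=fframe()
    K=sorted(K,key=lambda k:toF(k)[0]); print("block c",toF(ctr).round(4),"rect",round(t-FO["ang"],2))
    for nm,z,p,n in (("rear",.036,K[:2],nrm),("front",.036,K[2:],nrm),("fence back",.024,[toW([.02,.12]),toW([.02,-.12])],ax),("fence front",.024,[toW([0,.12]),toW([0,-.12])],ax)):
        a,q=edge(c,z,p,n); print(nm,"rel",round(a-FO["ang"],2),"xF",round(toF(q)[0],4))
E
python3 -c "
from h import *
where()
for i in range(2): check(cam('top'))
c=cam('top');show(c,'pics/k.png',(200,130,220,160),3)"
```

```text
clock: 11.17
position: [0.5219, -0.0365, 0.0689]
tool_rot: [-3.138, 0.135, 0.011]
force: [-2.2, 0.6, -0.3]
opening: 0.0855
t 11.17 tcpF [-0.1411 -0.0056] z 0.0689 yawF -0.0 tilt [-0.007  0.001 -1.   ] F [-2.2  0.6 -0.3] open 0.0855
clock: 11.83
position: [0.3085, -0.0181, 0.2112]
tool_rot: [-3.138, 0.135, 0.012]
force: [0.0, 0.1, -0.6]
opening: 0.0852
t 11.83 tcpF [-0.3552 -0.0057] z 0.2112 yawF -0.0 tilt [-0.007  0.001 -1.   ] F [ 0.   0.1 -0.6] open 0.0852
block c [-0.0858 -0.0009] rect 90.28
rear rel 89.73 xF -0.1358
front rel 90.08 xF -0.0385
fence back rel 89.54 xF 0.0199
fence front rel 89.64 xF -0.0053
block c [-0.0858 -0.0009] rect 90.3
rear rel 89.97 xF -0.1358
front rel 90.05 xF -0.0385
fence back rel 89.28 xF 0.0197
fence front rel 89.66 xF -0.0051
```

View pics/k.png

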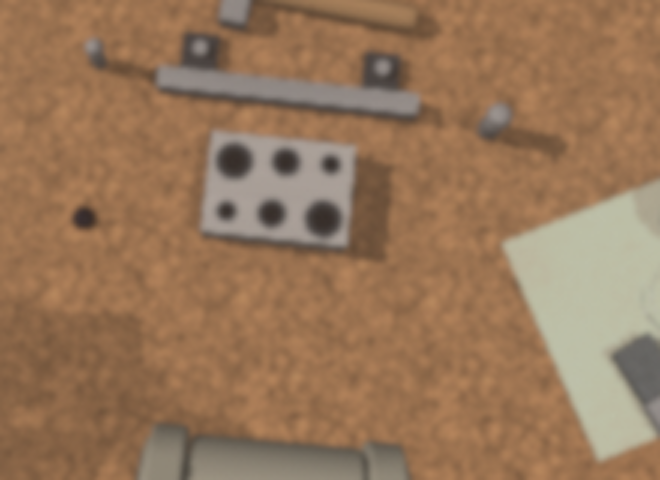

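The block is square to the fence within about 0.5° and about 38 mm clear. Now I'll push it up: first to just short of contact, then in small steps while watching the force.

```bash
python3 -m inch '[[[0.04,0,0.01],[0,0,0]],[[0.08,0,0.03],[0,0,0]],[[0.12,0,0.06],[0,0,0]],[[0.15,0,0.09],[0,0,0]],[[0.17,0,0.12],[0,0,0]],[[0.18,0,0.14],[0,0,0]],[[0.19,0,0.14],[0,0,0]],[[0.203,0,0.14],[0,0,0]],[[0.21,0,0.14],[0,0,0]],[[0.217,0,0.14],[0,0,0]],[[0.224,0,0.14],[0,0,0]],[[0.23,0,0.14],[0,0,0]],[[0.236,0,0.14],[0,0,0]],[[0.241,0,0.14],[0,0,0]],[[0.245,0,0.14],[0,0,0]],[[0.246,0,0.14],[0,0,0]],[[0.246,0,0.14],[0,0,0]]]'
python3 -m inch '[[[0.001,0,0],[0,0,0]],[[0.002,0,0],[0,0,0]],[[0.003,0,0],[0,0,0]],[[0.003,0,0],[0,0,0]]]'
python3 -c "
from h import *
where()"
```

```text
clock: 13.4
position: [0.5599, -0.0396, 0.0712]
tool_rot: [-3.138, 0.136, 0.005]
force: [-5.6, 1.3, 2.2]
opening: 0.0854
clock: 13.73
position: [0.5602, -0.0396, 0.0712]
tool_rot: [-3.137, 0.137, 0.015]
force: [-14.4, 1.8, 8.7]
opening: 0.0855
t 13.73 tcpF [-0.1026 -0.0054] z 0.0712 yawF -0.05 tilt [-0.009  0.002 -1.   ] F [-14.4   1.8   8.7] open 0.0855
```

The block has met the fence: the tool moved only 0.3 mm of the 3 mm commanded, at 14 N. I'll press a little more to seat it, then look.

```bash
python3 -m inch '[[[0.002,0,0],[0,0,0]],[[0.004,0,0],[0,0,0]],[[0.005,0,0],[0,0,0]],[[0.005,0,0],[0,0,0]]]'
python3 -c "
from h import *
where(); print(robot.state()['ft_torque'])
show(cam('side'),'pics/m.png',(180,130,200,140),3.8)"
```

```text
clock: 14.07
position: [0.5607, -0.0396, 0.071]
tool_rot: [-3.137, 0.138, 0.031]
force: [-19.4, 2.1, 13.7]
opening: 0.0858
t 14.07 tcpF [-0.1021 -0.0054] z 0.071 yawF -0.09 tilt [-0.019  0.003 -1.   ] F [-19.4   2.1  13.7] open 0.0858
[ 0.10124271  2.74488436 -0.29984611]
```

View pics/m.png

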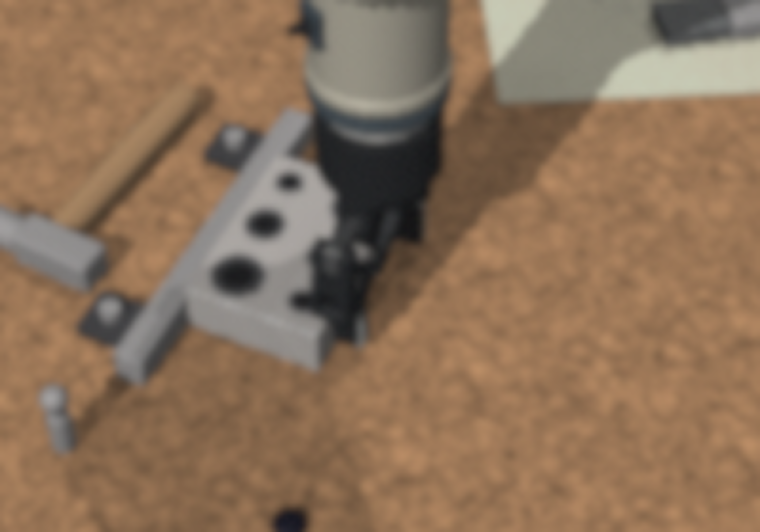

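The block's long side is along the fence, with both fingertips on the rear side. I'll back straight off, raise the arm, and check.

```bash
python3 -m inch '[[[-0.006,0,0],[0,0,0]],[[-0.012,0,0],[0,0,0]],[[-0.03,0,0],[0,0,0]],[[-0.05,0,-0.02],[0,0,0]],[[-0.09,0,-0.06],[0,0,0]],[[-0.12,0,-0.1],[0,0,0]],[[-0.15,0,-0.14],[0,0,0]],[[-0.19,0,-0.14],[0,0,0]],[[-0.23,0,-0.14],[0,0,0]],[[-0.26,0,-0.14],[0,0,0]],[[-0.26,0,-0.14],[0,0,0]]]'
python3 -c "
from h import *
where()
t=cam('top'); s=cam('side')
for n,u,z in [('cab',(228,202),.005)]: print(toF(ray(t,u,z)[0]))
d=cv2.imread('pics/top0.png')[:,:,::-1].astype(int)-t['image']; m=(np.abs(d).sum(2)>120).astype(np.uint8)
print([cv2.boundingRect(k) for k in cv2.findContours(m,0,2)[0] if cv2.contourArea(k)>8])
a=t['image'][130:230,215:385,::-1]; b=s['image'][130:260,170:340,::-1]
cv2.imwrite('pics/z.png',cv2.resize(np.vstack([a,b]),None,fx=2.6,fy=2.6,interpolation=cv2.INTER_CUBIC))
from scipy.ndimage import map_coordinates as mc
V=cv2.cvtColor(t['image'],cv2.COLOR_RGB2GRAY).astype(float)
for y in (-.058,-.035,-.01,.015,.04,.058):
  x=np.arange(-.12,-.07,.0003); w=np.array([toW([i,y]) for i in x]); p=proj(t,np.c_[w,np.full(len(w),.036)]); g=np.abs(np.gradient(mc(V,[p[:,1],p[:,0]],order=1)))
  x2=np.arange(-.02,.02,.0003); w=np.array([toW([i,y]) for i in x2]); p=proj(t,np.c_[w,np.full(len(w),.036)]); v=mc(V,[p[:,1],p[:,0]],order=1)
  print(y,'rear',x[g.argmax()].round(4),'gap dark at',x2[v.argmin()].round(4),v.min().round(0))"
```

```text
clock: 15.03
position: [0.299, -0.0168, 0.216]
tool_rot: [-3.137, 0.138, 0.032]
force: [-1.0, 0.2, -0.0]
opening: 0.0852
t 15.03 tcpF [-0.3648 -0.0052] z 0.216 yawF -0.08 tilt [-0.02   0.003 -1.   ] F [-1.   0.2 -0. ] open 0.0852
[-0.12487074  0.17108153]
[(247, 415, 21, 5), (485, 412, 15, 8), (372, 410, 5, 4), (365, 408, 6, 5), (311, 401, 4, 16), (306, 394, 8, 11), (343, 389, 96, 31), (229, 380, 19, 35), (321, 374, 23, 46), (253, 372, 53, 18), (210, 362, 41, 24), (253, 360, 19, 11), (546, 358, 14, 19), (513, 356, 4, 7), (239, 351, 5, 8), (244, 301, 6, 10), (265, 294, 55, 41), (278, 225, 11, 11), (273, 211, 37, 26), (296, 210, 7, 7), (277, 210, 7, 7), (289, 197, 17, 13), (310, 193, 7, 5), (270, 193, 19, 14), (290, 191, 11, 6), (304, 184, 10, 8), (289, 184, 7, 7), (278, 177, 8, 13), (270, 175, 6, 12), (291, 174, 26, 11), (294, 167, 6, 7), (275, 166, 10, 9), (272, 161, 48, 10)]
-0.058 rear -0.0948 gap dark at 0.0199 118.0
-0.035 rear -0.0945 gap dark at 0.0193 122.0
-0.01 rear -0.0945 gap dark at -0.02 59.0
0.015 rear -0.0942 gap dark at 0.0199 125.0
0.04 rear -0.0942 gap dark at -0.02 52.0
0.058 rear -0.0936 gap dark at 0.0199 102.0
```

View pics/z.png

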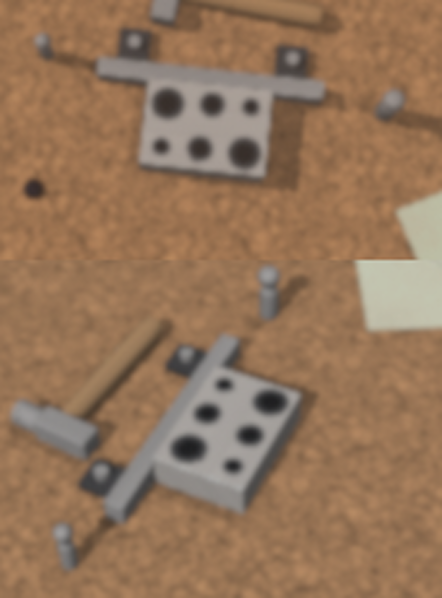

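Both views show the long side along the fence with no visible gap. The rear edge matches the fence edges within about 0.2°, and the other things are unmoved. As a cheap seating check, I'll press once with the shut fingertips at mid-side, which lets the block align itself.

```bash
python3 -m inch '[[[0.04,0,0.01],[0,0,0]],[[0.08,0,0.03],[0,0,0]],[[0.12,0,0.05],[0,0,0]],[[0.16,-0.004,0.07],[0,0,0]],[[0.2,-0.004,0.09],[0,0,0]],[[0.225,-0.004,0.11],[0,0,0]],[[0.235,-0.004,0.128],[0,0,0]],[[0.24,-0.004,0.128],[0,0,0]],[[0.248,-0.004,0.128],[0,0,0]],[[0.255,-0.004,0.128],[0,0,0]],[[0.26,-0.004,0.128],[0,0,0]],[[0.264,-0.004,0.128],[0,0,0]],[[0.267,-0.004,0.128],[0,0,0]],[[0.269,-0.004,0.128],[0,0,0]],[[0.269,-0.004,0.128],[0,0,0]]]' -1
python3 -c "
from h import *
where()"
python3 -m inch '[[[-0.006,0,0],[0,0,0]],[[-0.012,0,0],[0,0,0]],[[-0.03,0,0],[0,0,0]],[[-0.05,0,-0.02],[0,0,0]],[[-0.09,0,-0.06],[0,0,0]],[[-0.12,0,-0.1],[0,0,0]],[[-0.15,0,-0.14],[0,0,0]],[[-0.19,0,-0.14],[0,0,0]],[[-0.23,0,-0.14],[0,0,0]],[[-0.26,0,-0.14],[0,0,0]],[[-0.26,0,-0.14],[0,0,0]]]'
python3 -c "
from h import *
t=cam('top'); V=cv2.cvtColor(t['image'],cv2.COLOR_RGB2GRAY).astype(np.float32); r=[]
Y=np.linspace(-.055,.055,30); x=np.arange(-.12,-.07,.0003)
for y in Y:
  w=np.array([toW([i,y]) for i in x]); p=proj(t,np.c_[w,np.full(len(w),.036)]).astype(np.float32); g=np.abs(np.gradient(cv2.remap(V,p[:,:1],p[:,1:],1)[:,0])); r.append(x[g.argmax()])
print('rear angle',90-np.degrees(np.polyfit(Y,r,1)[0]),np.mean(r))
for z,xx in ((.024,.02),): print('fence back',edge(t,z,[toW([xx,.12]),toW([xx,-.12])],fframe()[1])[0]-FO['ang'])
where(); print(robot.state()['joint_vel'].round(3))"
```

```text
clock: 16.38
position: [0.5623, -0.0357, 0.0845]
tool_rot: [-3.136, 0.137, 0.051]
force: [-25.6, 3.0, 15.5]
opening: 0.0
t 16.38 tcpF [-0.1008 -0.0013] z 0.0845 yawF -0.08 tilt [-0.032  0.004 -0.999] F [-25.6   3.   15.5] open 0.0
clock: 17.3
position: [0.3022, -0.0131, 0.2331]
tool_rot: [-3.136, 0.137, 0.052]
force: [0.5, -0.1, -1.2]
opening: -0.0003
rear angle 90.4304744490103 -0.09139000000000051
fence back 89.48342
t 17.35 tcpF [-0.3604 -0.0012] z 0.2334 yawF -0.07 tilt [-0.031  0.004 -1.   ] F [-1.4 -0.   0.5] open -0.0
[-0.003  0.08  -0.092 -0.002 -0.043 -0.004]
```

The rear-edge readings disagree with the earlier ones, by 3 mm and 0.9°. I'll compare the two pictures directly.

```bash
python3 - <<'E'
from h import *
t=cam('top'); s=cam('side')
a=t['image'][130:230,215:385,::-1]; b=s['image'][130:260,170:340,::-1]
n=cv2.resize(np.vstack([a,b]),None,fx=2.6,fy=2.6,interpolation=cv2.INTER_CUBIC); cv2.imwrite('pics/z2.png',n)
o=cv2.imread('pics/z.png'); g=lambda i:cv2.cvtColor(i,cv2.COLOR_BGR2GRAY).astype(np.float32)
# mark centroids (dark blobs on the block), old and new, both views
for nm,(x0,x1,y0,y1) in (('top',(143,265,88,170)),('side',(165,290,370,478))):
    for i in (o,n):
        m=(g(i)[y0:y1,x0:x1]<85).astype(np.uint8); _,_,st,ce=cv2.connectedComponentsWithStats(m)
        k=[(round(c[0]+x0,1),round(c[1]+y0,1)) for c,q in zip(ce[1:],st[1:]) if q[4]>60]; print(nm,k)
k=.0
for i in (o,n):
    m=(g(i)[88:170,143:265]<85).astype(np.uint8); _,_,st,ce=cv2.connectedComponentsWithStats(m)
    c=np.array([q for q,w in zip(ce[1:],st[1:]) if w[4]>60])+[143,88]; c=(c+.5)/2.6-.5+[215,130]
    P=np.array([toF(p) for p in ray(t,c,.036)]); print(P.round(4).tolist())
for j in range(4): print(block()[2]-FO['ang'], fence(t)[2]-FO['ang'])
E
```

```text
top [(np.float64(167.4), np.float64(103.1)), (np.float64(211.9), np.float64(104.2)), (np.float64(250.4), np.float64(106.6)), (np.float64(199.4), np.float64(148.2)), (np.float64(160.8), np.float64(146.0)), (np.float64(244.0), np.float64(153.0))]
top [(np.float64(167.4), np.float64(102.8)), (np.float64(212.0), np.float64(103.7)), (np.float64(250.5), np.float64(106.4)), (np.float64(199.3), np.float64(147.8)), (np.float64(160.3), np.float64(145.6)), (np.float64(243.9), np.float64(152.9))]
side [(np.float64(181.9), np.float64(372.2)), (np.float64(223.6), np.float64(384.3)), (np.float64(270.1), np.float64(401.7)), (np.float64(207.0), np.float64(413.0)), (np.float64(274.9), np.float64(452.8)), (np.float64(249.5), np.float64(434.8)), (np.float64(188.2), np.float64(448.1)), (np.float64(232.6), np.float64(465.8))]
side [(np.float64(181.9), np.float64(372.2)), (np.float64(223.6), np.float64(384.3)), (np.float64(270.2), np.float64(401.8)), (np.float64(206.6), np.float64(413.0)), (np.float64(274.4), np.float64(452.7)), (np.float64(249.2), np.float64(434.7)), (np.float64(188.1), np.float64(448.1)), (np.float64(232.2), np.float64(465.7))]
[[-0.0266, 0.0413], [-0.023, -0.0047], [-0.0213, -0.0446], [-0.0708, 0.0036], [-0.0727, 0.0433], [-0.071, -0.0425]]
[[-0.0264, 0.0413], [-0.0224, -0.0047], [-0.021, -0.0446], [-0.0704, 0.0037], [-0.0723, 0.0439], [-0.0708, -0.0423]]
90.16259002685547 89.59203338623047
90.11495208740234 89.59203338623047
90.16259002685547 89.59203338623047
90.14028930664062 89.59203338623047
```

View pics/z2.png

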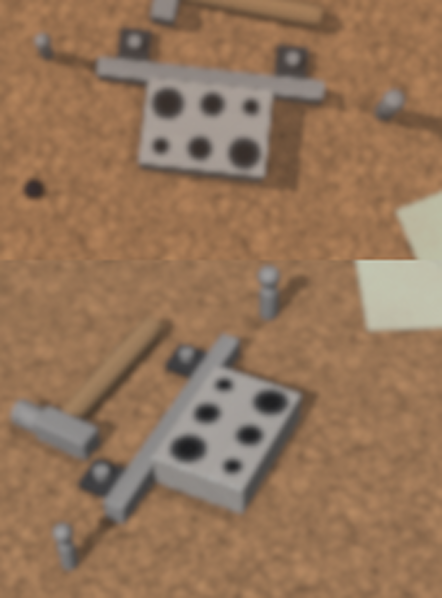

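The marks differ by 0.4–0.6 mm at most (noise, or slight seating), so the block did not shift 3 mm. The odd rear-edge reading came from the edge detector jumping to the lower edge. The arm is clear, so I'm handing in.

```bash
python3 -c "
from h import *
where(); print(robot.finish_job())"
```

```text
t 17.65 tcpF [-0.3547 -0.0011] z 0.233 yawF -0.09 tilt [-0.031  0.004 -1.   ] F [-0.2  0.2 -0.4] open -0.0
the job is handed in; nothing more can be done
None
```

The die block now sits with a long side against the fence, and I handed the job in at 17.7 s with the arm raised clear of everything.

**What I did**
- I pushed the near end sideways, which took the long sides from 75° off parallel to 45° off.
- I pushed the far end away from the fence, which left them 10° off.
- I squared the block with both open fingertips on its rear side, well clear of the fence. It measured within about 0.5° of the fence at a 38 mm gap.
- I then pushed it up to the fence (about 19 N) and pressed once more at mid-side with shut fingertips (about 26 N) to seat it.

**Last checks**
- **Seating:** the push stopped hard at the fence. The final top and side pictures show no visible gap, and the marks on the block moved by at most 0.6 mm during the last press.
- **Other things:** the punches, hammer and cabochon look unmoved in the final pictures. A difference against the first picture showed changes only around the block and in the robot's part of the view.

**Checks that disagreed**
- **Angle readings:** the final rectangle fit put the block at 90.1° and the fence at 89.6°. One rear-edge line fit read 90.4° and about 3 mm off, and I put that down to it picking the wrong edge.
- **Limit on flushness:** the pictures cannot confirm flushness to better than about 0.5°. Beyond that I am relying on the contact pushes.

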